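# Pull the drain plug of the square slip tank

### The job

The square slip tank is empty and due for washing out. Unscrew its T-bar drain plug anticlockwise until the thread lets go, draw it straight out of the port and leave it lying in the shallow tray. Leave the plug of the round tank alone.

Things in the scene. Friction and masses are not known exactly. Their poses are not given: they have to be found in the camera images.
- square_plug_mid (a point): Brass T-bar plug of the SQUARE tank, 220 g. Point: centre of the bar, on the plug's axis; x = axis, into the port, away from the robot. Bar 110 mm long, 12 wide, 16 deep along x; its upper arm points along (0,-0.5,0.866) of this frame: at first it leans 30 deg to the robot's right. Hub 30 mm across; along x: flange 41 across (11 to 19 mm), shank 26 across (to 58 mm). 1 mm play, may droop.
- square_port (a point): Port of that tank: mouth centre of a level collar 57 mm across, 55 long, 90 mm up; x into port, z up. Plug starts 20 mm in front, clear at 60 mm. Turns easily: anticlockwise from the robot (negative about x, top goes left) it comes out 4 mm in 50 deg, then pulls free; turn 55 to 85, stop at 100. Tank 180 mm square, 181 high, centre 145 mm beyond; left or right of the round one.
- round_plug_mid (a point): The same kind of plug in the same kind of port on the ROUND tank (180 mm across, 181 mm high, same steel). To be left alone. Point and axes as for the other plug.
- tray_in (a point): Shallow blue plastic tray, fixed on the table at the robot's right, open on top. Point: centre of its inner floor, 5 mm above the table. Outside 240 mm along its x, 220 mm along its y, 45 mm high, walls 5 mm.

How it is judged:
By the outcome, as a careful person would: the job done as asked, in the order asked, and still so for the second after the job is handed in, with the robot touching nothing.
It also fails if it takes over 51 s, if anything falls off the work surface, if the arm or the gripper's body presses on something with over 40 N, if the wrist force passes 120 N, or if a joint passes its speed limit or range.

### The arm

A 6-joint arm with a two-finger parallel gripper is mounted at the origin on the work surface. World frame = base frame: x ahead of the robot, y to its left, z up, the work surface at z = 0. Lengths are in m, angles in rad, forces in N, time in s.
With the tool pointing down it reaches from about 0.35 to 0.975 m from the base axis. Payload 4.9 kg.
Tool frame: the origin (TCP) lies midway between the tips of the shut fingers; the grasp point (between the pads) lies 19 mm behind it (manip.pinch_z is the x of the grasp point in the tool frame, in m); x points along the fingers, y is the direction in which the jaws open and shut, and the axes are right-handed (so a half turn about x gives the same grasp; the last joint's range is limited). The gripper opens to 85 mm and grips with 20 to 120 N. Pads are 22 mm wide; open, the fingers measure 114 mm over their backs; the gripper's body (76 mm by 85 mm) begins 54 mm behind the grasp point. The pads swing forward as they close: fully open they stand 13 mm farther back than shut.
Start: joints at [1.176, 0.053, 1.613, -0, 1.476, -0.119], TCP at [0.17, 0.601, 0.231] pointing down, gripper open.
Joint ranges: [-3.01, 3.01], [-1.01, 2.22], [0.06, 2.58], [-1.02, 4.17], [0.09, 2.62], [-3.14, 3.14]. Speed limits (rad/s): [2.57, 2.57, 3.14, 3.14, 3.14, 3.14].

### API

Orientations are given as a unit quaternion [w, x, y, z].
In Python, from plant import sensors, cams, workorder, manip gives the robot as it stands.
- The arm moves only by the tool drive_tool, never from a script. Its argument "series" is a list of rows, each an object of numbers: "x", "y", "z": the shift along the tool's x, y, z in units of 25 mm (1.0 is 25 mm); "ax", "ay", "az": the turn, a rotation vector about the tool's x, y, z in units of 5 degrees (1.0 is 5 degrees). A call has 1 to 5 rows; each row is the pose to reach, as a shift and turn from the pose commanded when the call began, along the tool's axes at that moment; what a row does not reach only later rows make up. A row lasts 1/12 s, in which the tool goes at most 41.7 mm and 7.16 degrees, less where a joint would pass 70% of its speed; a pose out of reach is approached as far as the arm can. A call with a gripper value outside its range is refused whole. "hand" is the opening, from 0 (shut) to 1 (fully open), set as the call begins (left out, the last holds). The fingers move at their own pace and stop on an object; the grip force is fixed at half the most. Time passes only in rows, so rows that repeat a pose let the fingers close. It gives the time, the measured TCP pose, the force and the opening at its end, in the units of the state.
- sensors.state(): the state, without advancing time (a new reading comes with each control period).
- cams.grab_frame(name): name is "scene" or "top"; returns a dict with "img" (420x560x3 uint8, blue, green, red), "camera_matrix" (3x3 intrinsics, pixels), "k1" (the pictures are not rectified: a ray, as slopes to the right and down, at radius r is drawn at 1 + k1 r^2 times it, then the intrinsics apply), "cam_to_world" (4x4, takes a point from camera to world coordinates). Camera axes: x right, y down, z forward; pixel columns grow to the right and rows downward; lengths in m; the calibration is good to about 2 mm. A picture is of the moment at which its call begins. There is no depth.
- workorder.job_done(): hands the job in, once; it reports no verdict.
The state is a dict: "time": time; "joint_pos": joint angles; "joint_vel": joint speeds; "joint_efforts": joint torques, N m; "tool_pos": TCP position; "tool_rot": TCP orientation; "contact_force": force on the tool from outside, world axes, zero at the start; "ft_torque": the same for the moment, N m; "gripper_width": opening from 0.0 (shut) to 1.0 (fully open).
Only numpy, scipy, OpenCV 4.12 (cv2) and the standard library are available. Lean on these libraries where they do the work, as an engineer would, in place of code of your own. Each camera call takes 0.05 s, during which the arm holds its last target.

## Working session

There is one attempt and no reset: what is moved stays moved. The work goes in short steps, Python scripts to look and compute and a tool call to move; the robot and the scene stay as the last step left them, time stands still between calls to the robot, and variables do not carry over. Pictures are saved under pics/ and viewed, and the job is handed in when it is done.

Besides the shell and the picture viewer there is one more tool, called after "Call:" by a JSON object that holds its "op" and its "data", one argument or row to a line. drive_tool: Moves the arm, as the interface text tells. Its arguments: {"type":"object","properties":{"series":{"type":"array","items":{"type":"object","properties":{"x":{"type":"number"},"y":{"type":"number"},"z":{"type":"number"},"ax":{"type":"number"},"ay":{"type":"number"},"az":{"type":"number"}}}},"hand":{"type":"number"}},"required":["series"]}

```bash
ls; mkdir -p pics; python3 - <<'E'
from plant import sensors,cams,manip
import cv2
print(sensors.state()); print([a for a in dir(manip) if a[0]!='_'], manip.pinch_z)
for n in("scene","top"):
    f=cams.grab_frame(n); cv2.imwrite(f"pics/{n}0.png",f["img"]); print(n,f["camera_matrix"],f["k1"],f["cam_to_world"])
E
```

```text
pics
{'time': 0.0, 'joint_pos': array([ 1.17602537e+00,  5.33288382e-02,  1.61432566e+00, -3.11945259e-06,
        1.47597681e+00, -1.18990243e-01]), 'joint_vel': array([ 0.0001888 ,  0.00105173, -0.00037625, -0.00137726, -0.00071234,
        0.00092938]), 'joint_efforts': array([ 2.64501585e-03, -3.93682551e+01, -3.70177317e+01,  3.59040473e-05,
        7.12262525e-03, -7.80716164e-06]), 'tool_pos': array([0.1699369 , 0.60079879, 0.23006147]), 'tool_rot': array([ 0.70021264,  0.09649696,  0.70057676, -0.09789176]), 'contact_force': array([-0.04271251, -0.70096411, -0.30387929]), 'ft_torque': array([ 0.05108633, -0.01504238, -0.01600072]), 'gripper_width': 1.0006006653936192}
['IKError', 'pinch_z'] -0.0187
scene [[392.51200608   0.         283.01344736]
 [  0.         392.51200608 209.825936  ]
 [  0.           0.           1.        ]] 0.015779614460519308 [[-0.82569239  0.44530777 -0.34631355  0.81686399]
 [ 0.56394533  0.66688888 -0.48705738  0.38176477]
 [ 0.01406222 -0.59746148 -0.80177431  0.76381681]
 [ 0.          0.          0.          1.        ]]
top [[404.34679376   0.         282.51997909]
 [  0.         404.34679376 201.19332874]
 [  0.           0.           1.        ]] 0.020959862522307325 [[-0.0054571  -0.97496625  0.22228593  0.35733874]
 [-0.9999775   0.0044532  -0.00501721 -0.03122477]
 [ 0.00390172 -0.2223083  -0.97496861  0.91862654]
 [ 0.          0.          0.          1.        ]]
```

View pics/scene0.png

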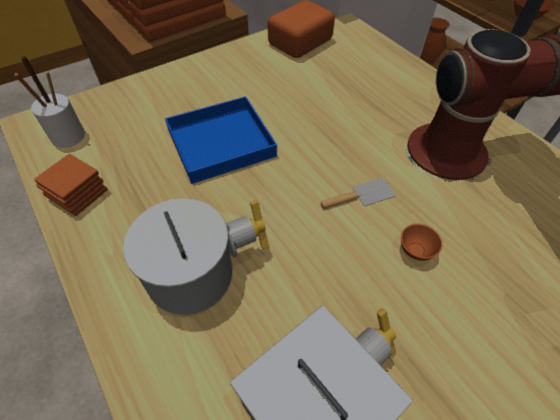

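View pics/top0.png

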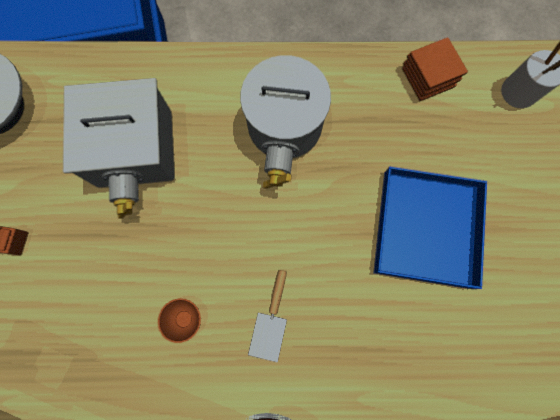

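```bash
python3 - <<'E'
import cv2,numpy as np
a=cv2.imread("pics/scene0.png")[290:400,310:430];b=cv2.imread("pics/top0.png")[70:230,55:185]
cv2.imwrite("pics/c1.png",cv2.resize(a,None,fx=5,fy=5,interpolation=cv2.INTER_CUBIC))
cv2.imwrite("pics/c2.png",cv2.resize(b[80:150],None,fx=5,fy=5,interpolation=cv2.INTER_CUBIC))
E
```

```text
(no output)
```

View pics/c1.png

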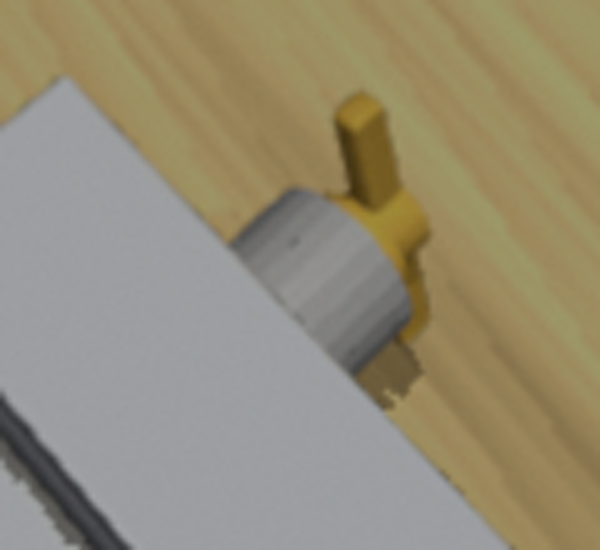

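View pics/c2.png

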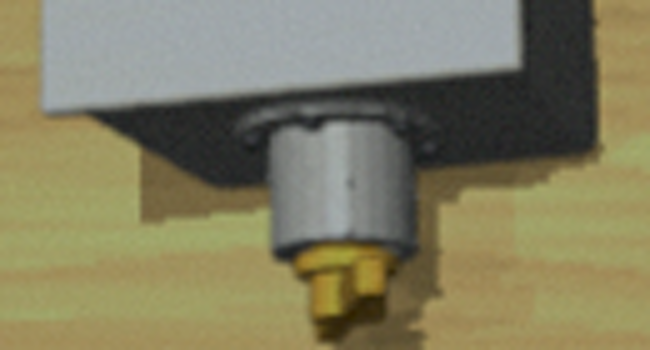

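```bash
cat > h.py <<'E'
import cv2,numpy as np
def load(n,f):
    return f
def ray(f,uv):
    K=f["camera_matrix"];k=f["k1"];d=np.array([(uv[0]-K[0,2])/K[0,0],(uv[1]-K[1,2])/K[1,1]])
    p=cv2.undistortPoints(np.array([[uv]],float),K,np.array([k,0,0,0.]))[0,0]
    T=f["cam_to_world"];return T[:3,3],T[:3,:3]@np.array([p[0],p[1],1])
def onz(f,uv,z):
    o,d=ray(f,uv);return o+d*(z-o[2])/d[2]
def proj(f,P):
    T=np.linalg.inv(f["cam_to_world"]);q=np.atleast_2d(P)@T[:3,:3].T+T[:3,3]
    return cv2.projectPoints(q,np.zeros(3),np.zeros(3),f["camera_matrix"],np.array([f["k1"],0,0,0.]))[0][:,0]
def two(f,a,g,b):
    o1,d1=ray(f,a);o2,d2=ray(g,b);d1/=np.linalg.norm(d1);d2/=np.linalg.norm(d2)
    s=np.linalg.lstsq(np.c_[d1,-d2],o2-o1,rcond=None)[0];p=o1+s[0]*d1;q=o2+s[1]*d2
    return (p+q)/2,np.linalg.norm(p-q)
E
python3 - <<'E'
from plant import cams
from h import *
import pickle
F={n:cams.grab_frame(n) for n in("scene","top")};pickle.dump(F,open("F0.pkl","wb"))
t=F["top"];im=t["img"];hsv=cv2.cvtColor(im,cv2.COLOR_BGR2HSV)
# lid
m=((hsv[...,1]<45)&(hsv[...,2]>120)).astype(np.uint8)*255
roi=np.zeros_like(m);roi[70:182,55:185]=255;m&=roi
m=cv2.morphologyEx(m,cv2.MORPH_OPEN,np.ones((5,5)))
c=max(cv2.findContours(m,0,1)[0],key=cv2.contourArea)
P=np.array([onz(t,p[0].astype(float),.181)[:2]*1000 for p in c],np.float32)
r=cv2.minAreaRect(P);print("lid",r, cv2.boundingRect(c))
# tray
b=((hsv[...,0]>100)&(hsv[...,0]<130)&(hsv[...,1]>120)).astype(np.uint8)*255;b[:150]=0
c=max(cv2.findContours(b,0,1)[0],key=cv2.contourArea)
P=np.array([onz(t,p[0].astype(float),.045)[:2]*1000 for p in c],np.float32);print("tray",cv2.minAreaRect(P))
# brass
for n,f in F.items():
    h=cv2.cvtColor(f["img"],cv2.COLOR_BGR2HSV);g=((h[...,0]>17)&(h[...,0]<30)&(h[...,1]>170)).astype(np.uint8)*255
    for c in cv2.findContours(g,0,1)[0]:
        if cv2.contourArea(c)>30:print(n,cv2.boundingRect(c),cv2.contourArea(c))
# bar upper tip: scene (381.7,310.5) top ?
print("top arm", two(F["scene"],(310+360/5,290+97/5),t,(55+328/5,150+275/5)))
E
```

```text
lid ((682.0773315429688, 298.70867919921875), (180.17860412597656, 180.2873992919922), 5.5119147300720215) (63, 78, 96, 94)
tray ((500.560546875, -360.5572814941406), (226.88783264160156, 240.75709533691406), 80.53952026367188)
scene (378, 309, 17, 49) 233.0
scene (254, 223, 14, 25) 150.5
scene (251, 202, 12, 20) 100.5
scene (0, 0, 82, 68) 4093.0
top (114, 199, 20, 19) 182.5
top (263, 170, 28, 18) 235.0
top arm (array([0.52909784, 0.27243984, 0.15338428]), np.float64(0.011147708689267604))
```

```bash
python3 - <<'E'
from h import *
import pickle
F=pickle.load(open("F0.pkl","rb"))
y=np.radians(5.5);ex=np.array([np.cos(y),np.sin(y),0]);ey=np.array([-np.sin(y),np.cos(y),0]);ez=np.array([0,0,1.])
C=np.array([.682,.2987,.09]);M=C-.145*ex;mid=M-.02*ex;print(M,mid)
u=-.5*ey+.866*ez; w=np.cross(ex,u)
outs=[]
for n,f,(x0,y0) in(("scene",F["scene"],(310,290)),("top",F["top"],(55,150))):
    im=cv2.resize(f["img"][y0:y0+100,x0:x0+120],None,fx=5,fy=5,interpolation=cv2.INTER_CUBIC)
    def poly(P,col,closed=True):
        p=(proj(f,np.array(P))-[x0,y0]+.5)*5;cv2.polylines(im,[p.astype(np.int32)],closed,col,1,cv2.LINE_AA)
    for xx in(0,.055):poly([M+xx*ex+.0285*(np.cos(a)*ey+np.sin(a)*ez) for a in np.linspace(0,6.28,40)],(0,0,255))
    for xx in(-.008,.008):poly([mid+xx*ex+s*.055*u+t*.006*w for s,t in((1,1),(1,-1),(-1,-1),(-1,1))],(255,0,0) if xx<0 else (255,0,255))
    poly([C+s*.09*ex+t*.09*ey+.091*ez for s,t in((1,1),(1,-1),(-1,-1),(-1,1))],(0,255,0))
    outs.append(im)
cv2.imwrite("pics/ov.png",cv2.resize(np.hstack(outs),(800,333),interpolation=cv2.INTER_AREA))
cv2.imwrite("pics/ov1.png",outs[0]);cv2.imwrite("pics/ov2.png",outs[1])
E
```

```text
[0.53766755 0.28480237 0.09      ] [0.51775963 0.28288545 0.09      ]
```

View pics/ov1.png

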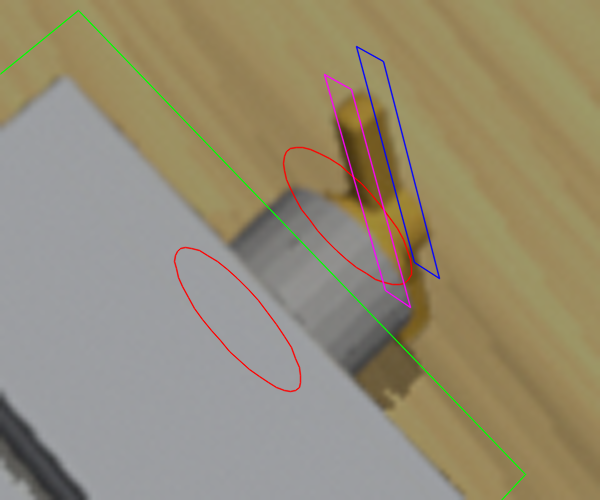

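View pics/ov2.png

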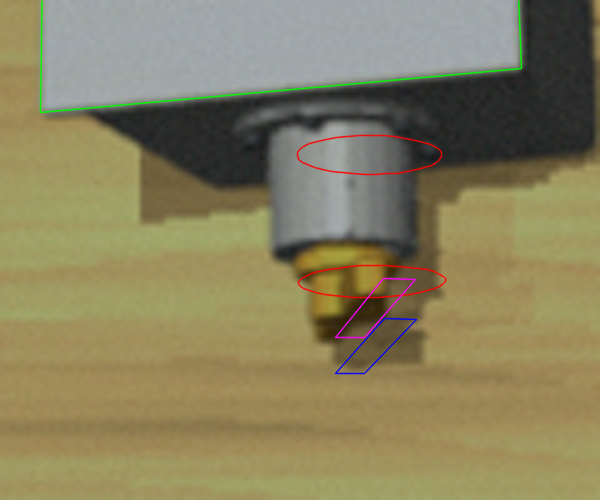

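```bash
python3 - <<'E'
from h import *
import pickle
F=pickle.load(open("F0.pkl","rb"))
def lidc(f,roi):
    h=cv2.cvtColor(f["img"],cv2.COLOR_BGR2HSV);m=((h[...,1]<45)&(h[...,2]>115)).astype(np.uint8)*255
    r=np.zeros_like(m);x,y,X,Y=roi;r[y:Y,x:X]=255
    m=cv2.morphologyEx(m&r,cv2.MORPH_OPEN,np.ones((5,5)));c=max(cv2.findContours(m,0,1)[0],key=cv2.contourArea)
    return cv2.approxPolyDP(c,6,True)[:,0]
s=lidc(F["scene"],(225,300,420,420));t=lidc(F["top"],(55,70,185,182));print(s.tolist(),t.tolist())
for p in s:print("s",p,onz(F["scene"],p.astype(float),.181))
for p in t:print("t",p,onz(F["top"],p.astype(float),.181))
def tray(f,roi):
    h=cv2.cvtColor(f["img"],cv2.COLOR_BGR2HSV);m=((h[...,0]>100)&(h[...,0]<130)&(h[...,1]>120)).astype(np.uint8)*255
    r=np.zeros_like(m);x,y,X,Y=roi;r[y:Y,x:X]=255
    c=max(cv2.findContours(m&r,0,1)[0],key=cv2.contourArea);return cv2.approxPolyDP(c,4,True)[:,0]
for n,roi in(("scene",(150,80,290,190)),("top",(360,150,500,300))):
    for p in tray(F[n],roi):print(n,p,onz(F[n],p.astype(float),.045),onz(F[n],p.astype(float),0.))
E
```

```text
[[231, 381], [256, 419], [339, 419], [296, 366], [299, 358], [347, 419], [396, 419], [410, 403], [375, 359], [385, 339], [371, 331], [358, 342], [325, 307]] [[154, 78], [64, 86], [63, 171], [158, 163]]
s [231 381] [0.79292026 0.23286753 0.181     ]
s [256 419] [0.78901644 0.29228908 0.181     ]
s [339 419] [0.6982072  0.35395182 0.181     ]
s [296 366] [0.70639667 0.26740351 0.181     ]
s [299 358] [0.6963848  0.26082267 0.181     ]
s [347 419] [0.68942423 0.359894   0.181     ]
s [396 419] [0.63554284 0.39626472 0.181     ]
s [410 403] [0.60612247 0.39291599 0.181     ]
s [375 359] [0.60616392 0.32339151 0.181     ]
s [385 339] [0.57410415 0.31020968 0.181     ]
s [371 331] [0.58328643 0.28952403 0.181     ]
s [358 342] [0.61045794 0.29110045 0.181     ]
s [325 307] [0.61742026 0.22076177 0.181     ]
t [154  78] [0.77931352 0.2205595  0.181     ]
t [64 86] [0.76144227 0.39640847 0.181     ]
t [ 63 171] [0.58585277 0.37897675 0.181     ]
t [158 163] [0.60124612 0.20186246 0.181     ]
scene [245  97] [ 0.36816957 -0.45240883  0.045     ] [ 0.34008001 -0.5046305   0.        ]
scene [166 118] [ 0.59613934 -0.49231665  0.045     ] [ 0.58232134 -0.54703666  0.        ]
scene [191 182] [ 0.6430153  -0.24621779  0.045     ] [ 6.32131869e-01 -2.85531301e-01 -1.11022302e-16]
scene [276 155] [ 0.42299872 -0.20866719  0.045     ] [ 0.39834162 -0.24562993  0.        ]
scene [276 144] [ 0.40084484 -0.24185406  0.045     ] [ 0.37480085 -0.28089439  0.        ]
top [389 167] [ 0.63462318 -0.27662391  0.045     ] [ 0.64890595 -0.28926428  0.        ]
top [374 272] [ 0.4009919  -0.22966675  0.045     ] [ 0.40324045 -0.23988839  0.        ]
top [481 288] [ 0.36722699 -0.45242866  0.045     ] [ 0.36773632 -0.47412463  0.        ]
top [486 181] [ 0.60071512 -0.49057657  0.045     ] [ 0.61325129 -0.51423752  0.        ]
```

```bash
python3 - <<'E'
from h import *
import pickle
F=pickle.load(open("F0.pkl","rb"));s,t=F["scene"],F["top"]
for a,b in(((323.3,305.5),(158.5,163.5)),((410,402),(63,171.5)),((231,382),(154,78))):print(two(s,a,t,b))
for z in(.13,.14,.15,.16):
  P=[onz(t,p,z) for p in((154.5,78),(64,86),(63,171.5),(158.7,163.5))];print(z,np.mean(P,0),np.linalg.norm(P[0]-P[1]),np.linalg.norm(P[1]-P[2]),(P[1]-P[2]),P[0]-P[3])
E
```

```text
(array([0.60901896, 0.20952654, 0.15393561]), np.float64(0.00042012428571326594))
(array([0.5941844 , 0.39344305, 0.1528717 ]), np.float64(0.002387687415680442))
(array([0.79255058, 0.22829418, 0.15805935]), np.float64(0.00029223920245660017))
0.13 [0.70387773 0.32164868 0.13      ] 0.1900330598989617 0.18971189421472245 [0.18878251 0.01875549 0.        ] [ 1.91451884e-01  2.04112041e-02 -1.11022302e-16]
0.14 [0.69948352 0.31717414 0.14      ] 0.18762338877051565 0.18730629555491515 [0.18638869 0.01851766 0.        ] [0.18902422 0.02015238 0.        ]
0.15 [0.69508931 0.31269961 0.15      ] 0.18521371764206956 0.18490069689510769 [0.18399488 0.01827984 0.        ] [0.18659656 0.01989356 0.        ]
0.16 [0.6906951  0.30822508 0.16      ] 0.18280404651362345 0.18249509823530033 [0.18160106 0.01804201 0.        ] [0.1841689  0.01963475 0.        ]
```

```bash
cat > ov.py <<'E'
from h import *
import sys
def run(F,C,yaw,lid,tag,roll=0,adv=0,rois=((310,290),(55,150))):
    y=np.radians(yaw);ex=np.array([np.cos(y),np.sin(y),0]);ey=np.array([-np.sin(y),np.cos(y),0]);ez=np.array([0,0,1.])
    M=C-.145*ex;mid=M-(.02+adv)*ex;print(M,mid)
    r=np.radians(30-roll)
    u=-np.sin(r)*ey+np.cos(r)*ez; w=np.cross(ex,u);outs=[]
    for n,(x0,y0) in zip(("scene","top"),rois):
        f=F[n];im=cv2.resize(f["img"][y0:y0+100,x0:x0+120],None,fx=5,fy=5,interpolation=cv2.INTER_CUBIC)
        def poly(P,col,closed=True):
            p=(proj(f,np.array(P))-[x0,y0]+.5)*5;cv2.polylines(im,[p.astype(np.int32)],closed,col,1,cv2.LINE_AA)
        for xx in(0,.055):poly([M+xx*ex+.0285*(np.cos(a)*ey+np.sin(a)*ez) for a in np.linspace(0,6.28,40)],(0,0,255))
        for xx in(-.008,.008):poly([mid+xx*ex+s*.055*u+t*.006*w for s,t in((1,1),(1,-1),(-1,-1),(-1,1))],(255,0,0) if xx<0 else (255,0,255))
        poly([C+s*.092*ex+t*.092*ey+(lid-.09)*ez for s,t in((1,1),(1,-1),(-1,-1),(-1,1))],(0,255,0))
        cv2.imwrite(f"pics/{tag}_{n}.png",im)
        outs.append(im)
    cv2.imwrite(f"pics/{tag}.png",cv2.resize(np.hstack(outs),(800,333),interpolation=cv2.INTER_AREA))
E
python3 - <<'E'
import pickle
from ov import *
F=pickle.load(open("F0.pkl","rb"))
run(F,np.array([.693,.3105,.09]),5.9,.155,"ow")
E
```

```text
[0.54876809 0.29559508 0.09      ] [0.52887404 0.29353923 0.09      ]
```

View pics/ow_scene.png

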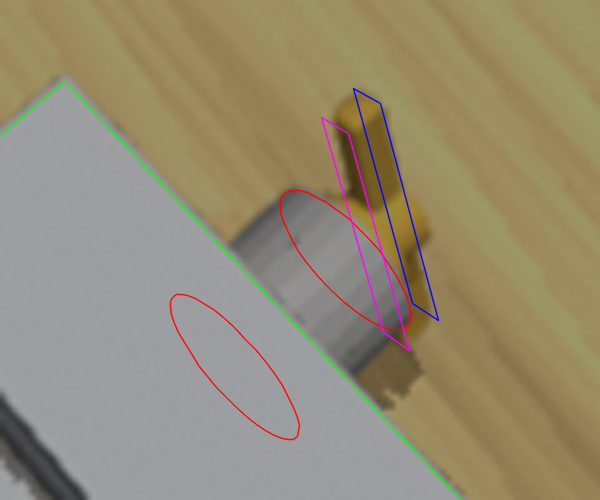

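View pics/ow_top.png

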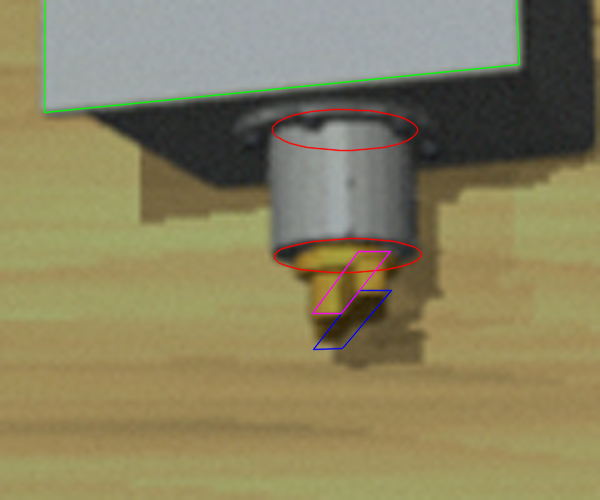

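```bash
cat > g.py <<'E'
import numpy as np
from scipy.spatial.transform import Rotation as R
from plant import sensors
Y=np.radians(5.9);ex=np.array([np.cos(Y),np.sin(Y),0]);ey=np.array([-np.sin(Y),np.cos(Y),0]);ez=np.array([0,0,1.])
mid=np.array([.529,.2935,.09])
def pose(lean,s,back=0,off=-.003,sgn=None,m=mid):
    """TCP pose on bar arm; lean deg to robot's right; s from axis; back=retreat along -ex"""
    l=np.radians(lean);u=-np.sin(l)*ey+np.cos(l)*ez;w=np.cross(ex,u)
    ty=SG*w;tx=-u;return m+s*u+(off-back)*ex,np.c_[tx,ty,np.cross(tx,ty)]
SG=-1
def cur():
    s=sensors.state();q=s["tool_rot"];return s["tool_pos"],R.from_quat(np.r_[q[1:],q[0]]).as_matrix()
def rel(p,M,c=None):
    p0,M0=c or cur();d=M0.T@(p-p0)/.025;r=R.from_matrix(M0.T@M).as_rotvec(degrees=True)/5
    return np.round(np.r_[d,r],2)
E
python3 - <<'E'
import g
p,M=g.cur();print(p,M.round(3))
for g.SG in(-1,1):
    P=g.pose(30,.15);print(g.SG,P[0],g.rel(*P))
E
```

```text
[0.17004339 0.60101245 0.23050245] [[-0.     0.272  0.962]
 [-0.001  0.962 -0.272]
 [-1.    -0.001 -0.   ]]
-1 [0.53372533 0.21858891 0.21990381] [  0.44 -10.76  18.16  -4.24   1.13   5.94]
1 [0.53372533 0.21858891 0.21990381] [  0.44 -10.76  18.16  30.68   8.24  -1.57]
```

Call:
{"op": "drive_tool", "data": {
  "series": [
    {"x": 0.4, "y": -10.8, "z": 18.2, "ax": -4.2, "ay": 1.1, "az": 5.9},
    {"x": 0.4, "y": -10.8, "z": 18.2, "ax": -4.2, "ay": 1.1, "az": 5.9},
    {"x": 0.4, "y": -10.8, "z": 18.2, "ax": -4.2, "ay": 1.1, "az": 5.9},
    {"x": 0.4, "y": -10.8, "z": 18.2, "ax": -4.2, "ay": 1.1, "az": 5.9},
    {"x": 0.4, "y": -10.8, "z": 18.2, "ax": -4.2, "ay": 1.1, "az": 5.9}
  ],
  "hand": 1
}}

```text
time: 0.62
tool_pos: [0.2965, 0.4678, 0.2277]
tool_rot: [0.681, 0.141, 0.698, 0.173]
contact_force: [1.1, 0.1, 0.2]
gripper_width: 0.995
```

```bash
python3 - <<'E'
import g
P=g.pose(30,.15);print(g.rel(*P));print(g.sensors.state()["time"],g.sensors.state()["joint_pos"].round(2))
E
```

```text
[-4.35 -9.48  8.98 -0.6   0.14  0.86]
0.6167 [ 0.69 -0.33  2.01  0.39  1.22 -1.02]
```

Call:
{"op": "drive_tool", "data": {
  "series": [
    {"x": -4.35, "y": -9.5, "z": 9.0, "ax": -0.5, "ay": 0.1, "az": 0.8},
    {"x": -4.35, "y": -9.5, "z": 9.0, "ax": -0.5, "ay": 0.1, "az": 0.8},
    {"x": -4.35, "y": -9.5, "z": 9.0, "ax": -0.5, "ay": 0.1, "az": 0.8},
    {"x": -4.35, "y": -9.5, "z": 9.0, "ax": -0.5, "ay": 0.1, "az": 0.8},
    {"x": -4.35, "y": -9.5, "z": 9.0, "ax": -0.5, "ay": 0.1, "az": 0.8}
  ]
}}

```text
time: 1.03
tool_pos: [0.4388, 0.3174, 0.223]
tool_rot: [0.674, 0.149, 0.692, 0.21]
contact_force: [0.9, 0.6, -0.6]
gripper_width: 1.0
```

```bash
python3 - <<'E'
import g
P=g.pose(30,.15);print(g.rel(*P));print(g.sensors.state()["time"],g.sensors.state()["joint_pos"].round(2))
E
```

```text
[-2.01 -3.78  3.43 -0.15  0.04  0.1 ]
1.0333 [ 0.23 -0.26  1.97  0.52  1.38 -1.52]
```

Call:
{"op": "drive_tool", "data": {
  "series": [
    {"x": -1.9, "y": -3.4, "z": 3.1},
    {"x": -1.9, "y": -3.4, "z": 3.1},
    {"x": -1.9, "y": -3.4, "z": 3.1},
    {"x": -1.9, "y": -3.4, "z": 3.1},
    {"x": -1.9, "y": -3.4, "z": 3.1}
  ]
}}

```text
schema error: expected keys x, y, z, ax, ay, az
```

```bash
cat >v.py <<'E'
import sys,cv2
from plant import cams
import pickle
F={n:cams.grab_frame(n) for n in("scene","top")};pickle.dump(F,open("F.pkl","wb"))
cv2.imwrite(f"pics/{sys.argv[1]}.png",cv2.resize(cv2.hconcat([F["scene"]["img"],F["top"]["img"]]),(800,300),interpolation=cv2.INTER_AREA))
E
python3 v.py v1; python3 - <<'E'
import g
P=g.pose(30,.15);print(g.rel(*P));print(g.rel(*g.pose(30,.021)));print(g.sensors.state()["time"],g.sensors.state()["joint_pos"].round(2))
E
```

```text
[-1.96 -3.68  3.35 -0.22  0.08  0.12]
[ 3.2  -3.62  3.32 -0.22  0.08  0.12]
1.1333 [ 0.22 -0.25  1.97  0.52  1.38 -1.52]
```

View pics/v1.png

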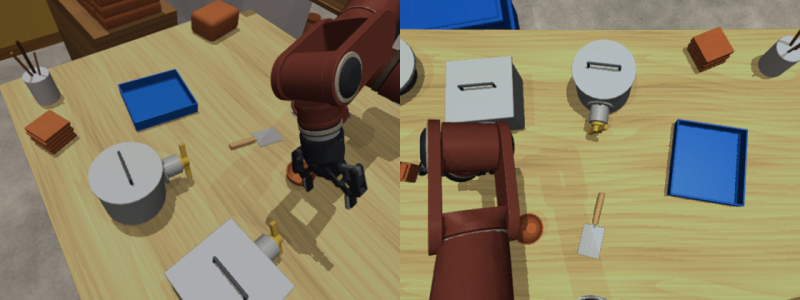

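Call:
{"op": "drive_tool", "data": {
  "series": [
    {"x": -1.95, "y": -3.7, "z": 3.35, "ax": -0.2, "ay": 0.1, "az": 0.1},
    {"x": -1.95, "y": -3.7, "z": 3.35, "ax": -0.2, "ay": 0.1, "az": 0.1},
    {"x": -1.95, "y": -3.7, "z": 3.35, "ax": -0.2, "ay": 0.1, "az": 0.1},
    {"x": -1.95, "y": -3.7, "z": 3.35, "ax": -0.2, "ay": 0.1, "az": 0.1},
    {"x": -1.95, "y": -3.7, "z": 3.35, "ax": -0.2, "ay": 0.1, "az": 0.1}
  ]
}}

```text
time: 1.55
tool_pos: [0.5319, 0.2216, 0.2191]
tool_rot: [0.671, 0.146, 0.693, 0.219]
contact_force: [-0.7, -0.1, 0.1]
gripper_width: 0.997
```

```bash
python3 v.py v2; python3 - <<'E'
import g
print(g.rel(*g.pose(30,.15)));print(g.rel(*g.pose(30,.021)));print(g.sensors.state()["time"],g.sensors.state()["joint_pos"].round(2))
E
```

```text
[-0.13 -0.18  0.13  0.05 -0.08 -0.  ]
[ 5.03 -0.18  0.17  0.05 -0.08 -0.  ]
1.65 [ 0.02 -0.08  1.83  0.52  1.47 -1.74]
```

View pics/v2.png

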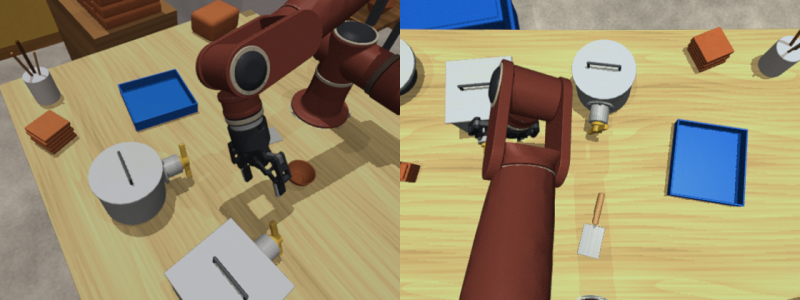

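Call:
{"op": "drive_tool", "data": {
  "series": [
    {"x": 1.2, "y": -0.2, "z": 0.15, "ax": 0, "ay": -0.1, "az": 0},
    {"x": 2.4, "y": -0.2, "z": 0.15, "ax": 0, "ay": -0.1, "az": 0},
    {"x": 3.4, "y": -0.2, "z": 0.15, "ax": 0, "ay": -0.1, "az": 0},
    {"x": 3.8, "y": -0.2, "z": 0.15, "ax": 0, "ay": -0.1, "az": 0},
    {"x": 3.8, "y": -0.2, "z": 0.15, "ax": 0, "ay": -0.1, "az": 0}
  ]
}}

```text
time: 2.07
tool_pos: [0.5258, 0.2681, 0.132]
tool_rot: [0.672, 0.145, 0.692, 0.22]
contact_force: [1.0, -0.4, 0.2]
gripper_width: 1.003
```

```bash
python3 v.py v3; python3 - <<'E'
import g,pickle,cv2
print(g.rel(*g.pose(30,.021)));print(g.sensors.state()["time"],g.sensors.state()["joint_pos"].round(2))
F=pickle.load(open("F.pkl","rb"));cv2.imwrite("pics/v3c.png",cv2.resize(F["scene"]["img"][230:380,300:450],(600,600),interpolation=cv2.INTER_CUBIC))
E
```

```text
[ 1.27 -0.   -0.01  0.07  0.03  0.  ]
2.1667 [ 0.1   0.01  1.88  0.55  1.29 -1.75]
```

View pics/v3c.png

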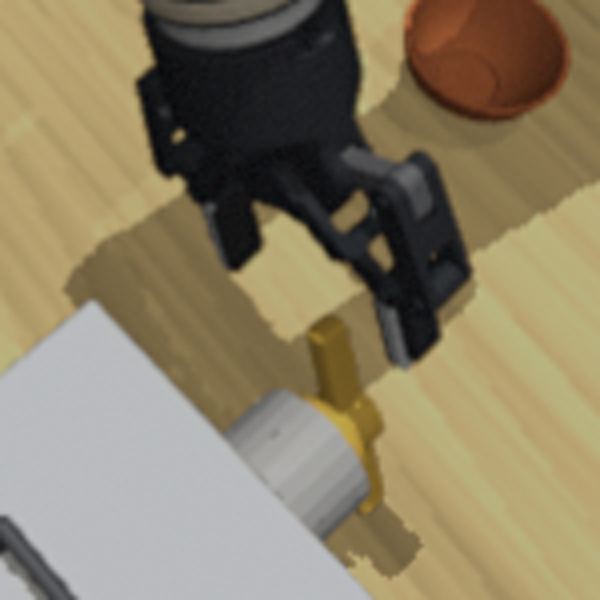

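Call:
{"op": "drive_tool", "data": {
  "series": [
    {"x": 0.6, "y": 0, "z": 0, "ax": 0, "ay": 0, "az": 0},
    {"x": 1.25, "y": 0, "z": 0, "ax": 0, "ay": 0, "az": 0},
    {"x": 1.25, "y": 0, "z": 0, "ax": 0, "ay": 0, "az": 0}
  ]
}}

```text
time: 2.42
tool_pos: [0.5273, 0.282, 0.1074]
tool_rot: [0.674, 0.146, 0.69, 0.219]
contact_force: [-0.4, -0.2, -0.7]
gripper_width: 1.002
```

```bash
python3 v.py v4; python3 - <<'E'
import g,pickle,cv2
print(g.rel(*g.pose(30,.021)));print(g.sensors.state()["contact_force"])
F=pickle.load(open("F.pkl","rb"));cv2.imwrite("pics/v4c.png",cv2.resize(F["scene"]["img"][230:380,300:450],(600,600),interpolation=cv2.INTER_CUBIC))
E
```

```text
[ 0.06  0.03 -0.05  0.06  0.05  0.  ]
[ 0.61901727 -0.82023668 -0.01378066]
```

View pics/v4c.png

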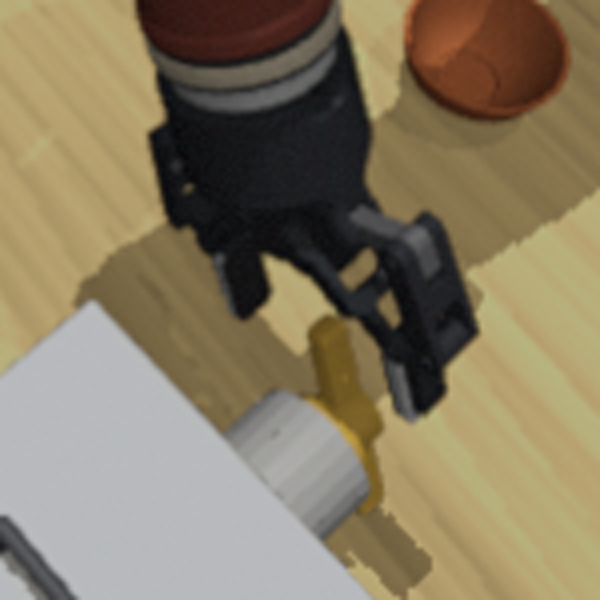

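Call:
{"op": "drive_tool", "data": {
  "series": [
    {"x": 0, "y": 0, "z": 0, "ax": 0, "ay": 0, "az": 0},
    {"x": 0, "y": 0, "z": 0, "ax": 0, "ay": 0, "az": 0},
    {"x": 0, "y": 0, "z": 0, "ax": 0, "ay": 0, "az": 0},
    {"x": 0, "y": 0, "z": 0, "ax": 0, "ay": 0, "az": 0},
    {"x": 0, "y": 0, "z": 0, "ax": 0, "ay": 0, "az": 0}
  ],
  "hand": 0
}}

```text
time: 2.93
tool_pos: [0.5281, 0.2815, 0.1081]
tool_rot: [0.674, 0.146, 0.69, 0.219]
contact_force: [-0.1, -0.7, 0.1]
gripper_width: 0.301
```

Call:
{"op": "drive_tool", "data": {
  "series": [
    {"x": 0, "y": 0, "z": 0, "ax": 0, "ay": 0, "az": 0},
    {"x": 0, "y": 0, "z": 0, "ax": 0, "ay": 0, "az": 0},
    {"x": 0, "y": 0, "z": 0, "ax": 0, "ay": 0, "az": 0}
  ]
}}

```text
time: 3.18
tool_pos: [0.5281, 0.282, 0.1083]
tool_rot: [0.674, 0.147, 0.69, 0.219]
contact_force: [-1.2, 1.1, 2.4]
gripper_width: 0.13
```

```bash
python3 v.py v5; python3 - <<'E'
import g,pickle,cv2
print(g.rel(*g.pose(30,.021)));s=g.sensors.state();print(s["contact_force"],s["gripper_width"],s["ft_torque"])
F=pickle.load(open("F.pkl","rb"));cv2.imwrite("pics/v5c.png",cv2.resize(F["scene"]["img"][230:380,300:450],(600,600),interpolation=cv2.INTER_CUBIC))
# arc plan: turn from current pose about axis
c=g.cur()
for t0 in (0,):
    for t in (6,12,18,24,30):
        p0=g.pose(30,.021);
        print(t,g.rel(*g.pose(30-t,.021,back=.004*t/50),c=p0))
E
```

```text
[ 0.02  0.03 -0.04  0.05  0.04 -0.  ]
[-1.21662638  0.66966489  3.17770258] 0.13149405162104053 [0.21592371 0.05937655 0.09680986]
6 [ 0.    0.09 -0.02 -0.    0.   -1.2 ]
12 [ 0.02  0.17 -0.04 -0.   -0.   -2.4 ]
18 [ 0.04  0.26 -0.06 -0.    0.   -3.6 ]
24 [ 0.07  0.34 -0.08 -0.    0.   -4.8 ]
30 [ 0.11  0.42 -0.1  -0.    0.   -6.  ]
```

View pics/v5c.png

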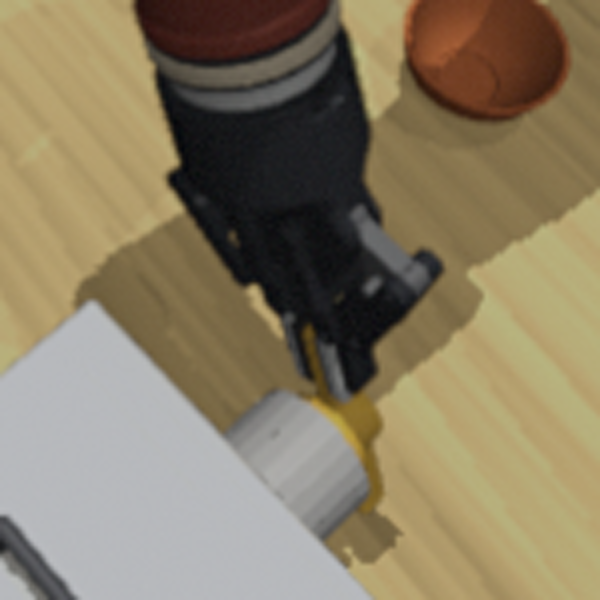

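Call:
{"op": "drive_tool", "data": {
  "series": [
    {"x": 0, "y": 0.09, "z": -0.02, "ax": 0, "ay": 0, "az": -1.2},
    {"x": 0.02, "y": 0.17, "z": -0.04, "ax": 0, "ay": 0, "az": -2.4},
    {"x": 0.04, "y": 0.26, "z": -0.06, "ax": 0, "ay": 0, "az": -3.6},
    {"x": 0.07, "y": 0.34, "z": -0.08, "ax": 0, "ay": 0, "az": -4.8},
    {"x": 0.07, "y": 0.34, "z": -0.08, "ax": 0, "ay": 0, "az": -4.8}
  ]
}}

```text
time: 3.7
tool_pos: [0.5252, 0.2916, 0.1114]
tool_rot: [0.706, -0.003, 0.704, 0.074]
contact_force: [0.9, -4.2, 7.6]
gripper_width: 0.131
```

```bash
python3 - <<'E'
import g
print(g.rel(*g.pose(6,.021,back=.0019)));s=g.sensors.state();print(s["time"],s["contact_force"],s["gripper_width"],s["ft_torque"])
E
```

```text
[ 0.02 -0.03 -0.04  0.08  0.08  0.06]
3.7 [ 0.88645202 -4.20557551  7.59977915] 0.1306593487513836 [-0.48586662 -0.31432207 -0.24992383]
```

Low forces; continue the same arc.

Call:
{"op": "drive_tool", "data": {
  "series": [
    {"x": 0, "y": 0.09, "z": -0.02, "ax": 0, "ay": 0, "az": -1.2},
    {"x": 0.02, "y": 0.17, "z": -0.04, "ax": 0, "ay": 0, "az": -2.4},
    {"x": 0.04, "y": 0.26, "z": -0.06, "ax": 0, "ay": 0, "az": -3.6},
    {"x": 0.07, "y": 0.34, "z": -0.08, "ax": 0, "ay": 0, "az": -4.8},
    {"x": 0.07, "y": 0.34, "z": -0.08, "ax": 0, "ay": 0, "az": -4.8}
  ]
}}

```text
time: 4.12
tool_pos: [0.5225, 0.3003, 0.1101]
tool_rot: [0.705, -0.149, 0.689, -0.073]
contact_force: [-0.6, 1.5, 6.2]
gripper_width: 0.136
```

```bash
python3 v.py v6; python3 - <<'E'
import g,pickle,cv2
print(g.rel(*g.pose(-18,.021,back=.0038)));s=g.sensors.state();print(s["time"],s["contact_force"],s["gripper_width"],s["ft_torque"],s["joint_pos"].round(2))
F=pickle.load(open("F.pkl","rb"));cv2.imwrite("pics/v6c.png",cv2.resize(F["scene"]["img"][230:380,300:450],(600,600),interpolation=cv2.INTER_CUBIC))
E
```

```text
[ 0.01 -0.02 -0.04  0.03  0.08 -0.04]
4.2167 [-1.50275308  4.79255001  4.13982438] 0.12590933696955775 [0.71948303 0.00152722 0.12542063] [ 0.53  0.2   1.68 -0.29  1.39 -1.08]
```

View pics/v6c.png

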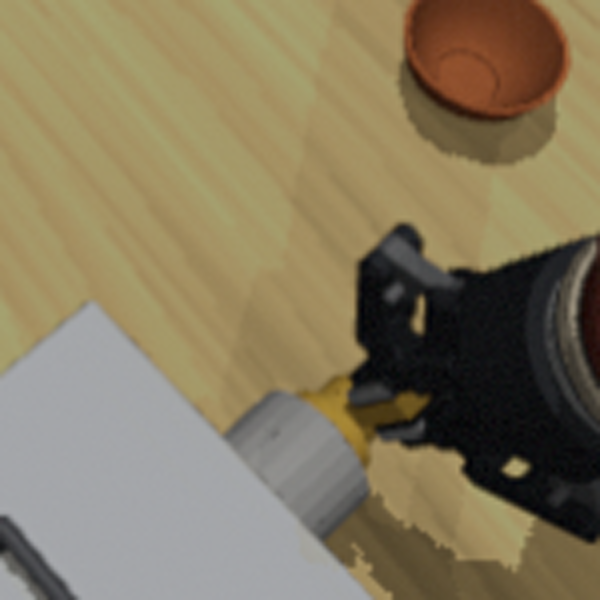

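Call:
{"op": "drive_tool", "data": {
  "series": [
    {"x": 0, "y": 0.09, "z": -0.02, "ax": 0, "ay": 0, "az": -1.2},
    {"x": 0.02, "y": 0.17, "z": -0.04, "ax": 0, "ay": 0, "az": -2.4},
    {"x": 0.04, "y": 0.26, "z": -0.04, "ax": 0, "ay": 0, "az": -3.6},
    {"x": 0.06, "y": 0.31, "z": -0.04, "ax": 0, "ay": 0, "az": -4.3},
    {"x": 0.06, "y": 0.31, "z": -0.04, "ax": 0, "ay": 0, "az": -4.3}
  ]
}}

```text
time: 4.63
tool_pos: [0.5209, 0.307, 0.106]
tool_rot: [0.679, -0.275, 0.65, -0.203]
contact_force: [-0.5, 5.0, 6.6]
gripper_width: 0.131
```

```bash
python3 - <<'E'
import g
print(g.rel(*g.pose(-39.5,.021,back=.0048)));s=g.sensors.state();print(s["time"],s["contact_force"],s["gripper_width"],s["ft_torque"],s["joint_pos"].round(2))
c=g.cur();print((c[1].T@-g.ex).round(3))
E
```

```text
[ 0.01 -0.03 -0.05  0.02  0.09  0.01]
4.6333 [-0.46868118  4.96298402  6.62144611] 0.1305967732035813 [ 0.35849328 -0.03770892  0.01994395] [ 0.66  0.38  1.56 -0.58  1.6  -0.91]
[-0.008  0.002 -1.   ]
```

Call:
{"op": "drive_tool", "data": {
  "series": [
    {"x": 0, "y": 0, "z": -0.2, "ax": 0, "ay": 0, "az": 0},
    {"x": 0, "y": 0, "z": -0.4, "ax": 0, "ay": 0, "az": 0},
    {"x": 0, "y": 0, "z": -0.6, "ax": 0, "ay": 0, "az": 0},
    {"x": 0, "y": 0, "z": -0.8, "ax": 0, "ay": 0, "az": 0}
  ]
}}

```text
time: 4.97
tool_pos: [0.5022, 0.3035, 0.106]
tool_rot: [0.68, -0.272, 0.65, -0.202]
contact_force: [3.7, 4.0, 1.8]
gripper_width: 0.129
```

```bash
python3 v.py v7; python3 - <<'E'
import g,pickle,cv2
s=g.sensors.state();print(s["time"],s["contact_force"],s["gripper_width"],s["ft_torque"],s["joint_pos"].round(2))
F=pickle.load(open("F.pkl","rb"));cv2.imwrite("pics/v7c.png",cv2.resize(F["scene"]["img"][230:380,300:450],(600,600),interpolation=cv2.INTER_CUBIC))
E
```

```text
5.0667 [-0.6931575   5.62903589  4.98917704] 0.13126795294108132 [ 0.71190248 -0.11518299  0.19837839] [ 0.67  0.35  1.61 -0.57  1.59 -0.9 ]
```

View pics/v7c.png

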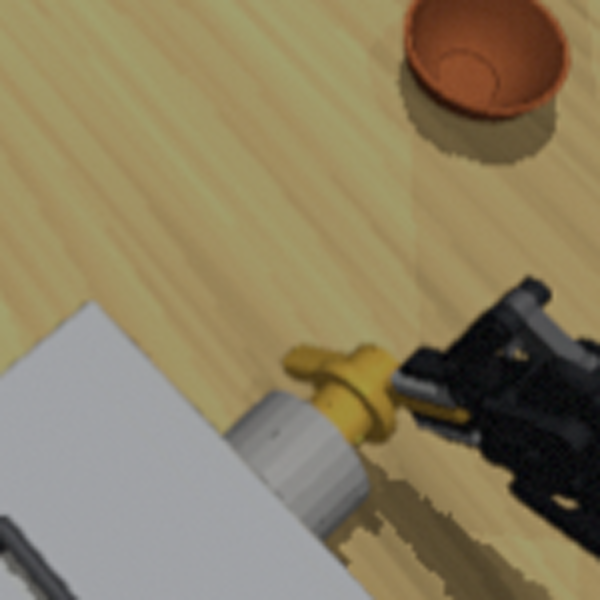

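Free and moving out (shank visible). Continue straight.

Call:
{"op": "drive_tool", "data": {
  "series": [
    {"x": 0, "y": 0, "z": -0.4, "ax": 0, "ay": 0, "az": 0},
    {"x": 0, "y": 0, "z": -0.8, "ax": 0, "ay": 0, "az": 0},
    {"x": 0, "y": 0, "z": -1.2, "ax": 0, "ay": 0, "az": 0},
    {"x": 0, "y": 0, "z": -1.7, "ax": 0, "ay": 0, "az": 0},
    {"x": 0, "y": 0, "z": -2.2, "ax": 0, "ay": 0, "az": 0}
  ]
}}

```text
time: 5.48
tool_pos: [0.444, 0.2959, 0.1042]
tool_rot: [0.678, -0.274, 0.651, -0.205]
contact_force: [0.9, -0.7, -2.0]
gripper_width: 0.134
```

```bash
python3 v.py v8; python3 - <<'E'
import g,pickle,cv2
s=g.sensors.state();print(s["time"],s["contact_force"],s["gripper_width"],s["ft_torque"],s["joint_pos"].round(2))
E
```

```text
5.5833 [-0.16762093 -0.23356042 -1.49063111] 0.1299951322776682 [0.60917148 0.05673155 0.01435583] [ 0.72  0.26  1.72 -0.55  1.6  -0.85]
```

View pics/v8.png

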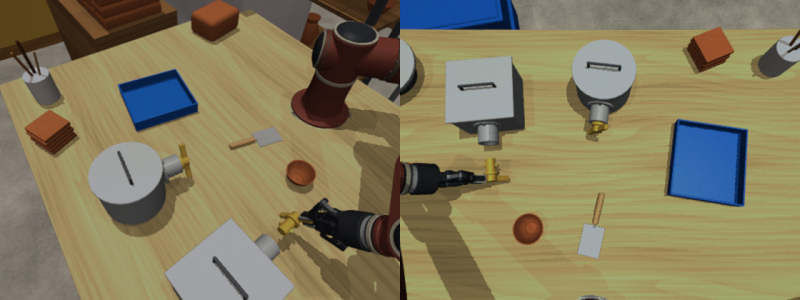

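```bash
cat > place.py <<'E'
from g import *
def frame(yaw,alpha,lean):
    # plug frame cols ex',ey',ez'(u); lean deg >0 to right
    return (R.from_euler('z',yaw,degrees=True)*R.from_euler('x',lean,degrees=True)*R.from_euler('y',alpha,degrees=True)).as_matrix()
def tcp(mid,Q,s=.021,off=-.003):
    p=mid+Q@np.array([off,0,s]);tx=-Q[:,2];tz=Q[:,0];return p,np.c_[tx,np.cross(tz,tx),tz]
def low(Q):
    pts=[(x,y,z) for x in(-.008,.008) for y in(-.006,.006) for z in(-.055,.055)]
    for x,r in((.019,.0205),(.058,.013)):
        pts+=[(x,r*np.cos(a),r*np.sin(a)) for a in np.linspace(0,6.28,36)]
    W=np.array(pts)@Q.T;return W.min(0),W.max(0)
E
python3 - <<'E'
from place import *
for l in(0,-25,-30,25):
    for a in(30,40):print(l,a,[x.round(3) for x in low(frame(-36,a,l))])
p,M=cur();Q0=np.c_[M[:,2],np.cross(-M[:,0],M[:,2]),-M[:,0]]
m0=p-Q0@np.array([-.003,0,.021]);print("mid now",m0)
A=(np.array([.42,.20,.28]),frame(-5,0,-20));print("A",rel(*tcp(*A)))
B=(np.array([.497,-.357,.22]),frame(-36,30,-25));print("B from A",rel(*tcp(*B),c=tcp(*A)))
E
```

```text
0 30 [array([-0.031, -0.041, -0.052]), array([0.05 , 0.025, 0.052])]
0 40 [array([-0.037, -0.038, -0.047]), array([0.046, 0.029, 0.047])]
-25 30 [array([-0.042, -0.049, -0.049]), array([0.044, 0.01 , 0.049])]
-25 40 [array([-0.046, -0.048, -0.045]), array([0.046, 0.016, 0.045])]
-30 30 [array([-0.044, -0.05 , -0.048]), array([0.044, 0.013, 0.048])]
-30 40 [array([-0.047, -0.05 , -0.044]), array([0.047, 0.014, 0.044])]
25 30 [array([-0.02 , -0.04 , -0.049]), array([0.055, 0.04 , 0.049])]
25 40 [array([-0.028, -0.041, -0.045]), array([0.053, 0.041, 0.045])]
mid now [0.44768091 0.28316303 0.08812814]
A [-3.85 -7.62 -1.38  1.92  1.12  3.9 ]
B from A [  9.88 -19.91   5.57   5.91   8.24   0.55]
```

Call:
{"op": "drive_tool", "data": {
  "series": [
    {"x": -1, "y": -1.5, "z": -0.3, "ax": 0, "ay": 0, "az": 0},
    {"x": -2, "y": -3, "z": -0.6, "ax": 0.4, "ay": 0.3, "az": 1},
    {"x": -2.8, "y": -4.5, "z": -0.9, "ax": 1, "ay": 0.6, "az": 2},
    {"x": -3.4, "y": -6, "z": -1.2, "ax": 1.5, "ay": 0.9, "az": 3},
    {"x": -3.85, "y": -7.6, "z": -1.4, "ax": 1.9, "ay": 1.1, "az": 3.9}
  ]
}}

```text
time: 6.0
tool_pos: [0.4193, 0.2131, 0.2956]
tool_rot: [0.693, -0.091, 0.699, -0.151]
contact_force: [1.3, -1.0, -1.3]
gripper_width: 0.131
```

Call:
{"op": "drive_tool", "data": {
  "series": [
    {"x": 0, "y": 0, "z": 0, "ax": 0, "ay": 0, "az": 0},
    {"x": 0, "y": 0, "z": 0, "ax": 0, "ay": 0, "az": 0}
  ]
}}

```text
time: 6.17
tool_pos: [0.421, 0.2123, 0.2973]
tool_rot: [0.694, -0.089, 0.697, -0.152]
contact_force: [1.0, 0.7, -3.0]
gripper_width: 0.131
```

```bash
python3 v.py v9; python3 - <<'E'
from place import *
s=sensors.state();print(s["time"],s["tool_pos"],s["contact_force"],s["gripper_width"],s["joint_pos"].round(2))
for l in(-25,0,25):
  B=(np.array([.497,-.357,.22]),frame(-36,30,l));print("B",l,rel(*tcp(*B)),tcp(*B)[0])
E
```

```text
6.2667 [0.41921089 0.21314672 0.29175096] [-0.41353871 -0.25456121 -2.7189483 ] 0.1263622931411918 [ 0.48 -0.21  1.79 -0.3   1.75 -1.03]
B -25 [  9.67 -20.25   5.48   5.92   8.27   0.55] [ 0.5082831  -0.3549137   0.23784206]
B 0 [  9.7  -20.54   5.31   5.01   6.9    5.43] [ 0.50339279 -0.36164463  0.23968653]
B 25 [  9.86 -20.79   5.14   3.93   5.28  10.21] [ 0.49850248 -0.36837557  0.23784206]
```

View pics/v9.png

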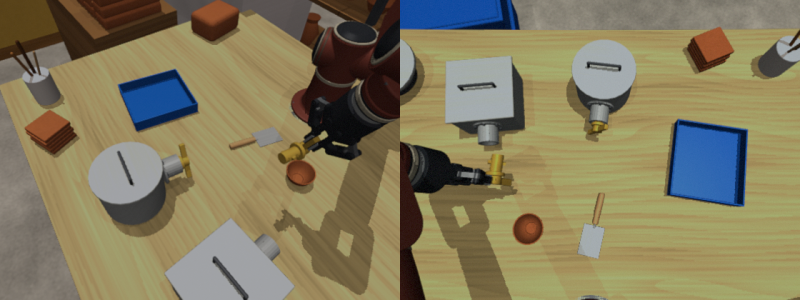

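Call:
{"op": "drive_tool", "data": {
  "series": [
    {"x": 9.7, "y": -20.2, "z": 5.5, "ax": 5.9, "ay": 8.3, "az": 0.5},
    {"x": 9.7, "y": -20.2, "z": 5.5, "ax": 5.9, "ay": 8.3, "az": 0.5},
    {"x": 9.7, "y": -20.2, "z": 5.5, "ax": 5.9, "ay": 8.3, "az": 0.5},
    {"x": 9.7, "y": -20.2, "z": 5.5, "ax": 5.9, "ay": 8.3, "az": 0.5},
    {"x": 9.7, "y": -20.2, "z": 5.5, "ax": 5.9, "ay": 8.3, "az": 0.5}
  ]
}}

```text
time: 6.68
tool_pos: [0.4516, 0.008, 0.2701]
tool_rot: [0.498, 0.084, 0.815, -0.282]
contact_force: [1.2, -0.7, -2.1]
gripper_width: 0.131
```

Call:
{"op": "drive_tool", "data": {
  "series": [
    {"x": 0, "y": 0, "z": 0, "ax": 0, "ay": 0, "az": 0}
  ]
}}

```text
time: 6.77
tool_pos: [0.4525, 0.0012, 0.2671]
tool_rot: [0.495, 0.086, 0.815, -0.287]
contact_force: [-2.4, 0.3, -2.6]
gripper_width: 0.129
```

```bash
cat > b.py <<'E'
from place import *
s=sensors.state();print(s["time"],s["tool_pos"],s["contact_force"],s["gripper_width"],s["joint_pos"].round(2))
B=(np.array([.497,-.357,.22]),frame(-36,30,-25));print("B",rel(*tcp(*B)))
B=(np.array([.497,-.357,.060]),frame(-36,38,-25));print("D",rel(*tcp(*B)))
E
python3 b.py
```

```text
6.7667 [0.45246921 0.00121141 0.26706453] [-2.42881146  0.2979377  -2.57389385] 0.12854409484212861 [-0.06 -0.02  1.7  -0.19  1.98 -1.1 ]
B [  1.95 -10.28   9.99   1.63   2.32   0.24]
D [ 7.45 -7.85 12.3   1.62  3.91  0.35]
```

Call:
{"op": "drive_tool", "data": {
  "series": [
    {"x": 1.95, "y": -10.3, "z": 10, "ax": 1.6, "ay": 2.3, "az": 0.2},
    {"x": 1.95, "y": -10.3, "z": 10, "ax": 1.6, "ay": 2.3, "az": 0.2},
    {"x": 1.95, "y": -10.3, "z": 10, "ax": 1.6, "ay": 2.3, "az": 0.2},
    {"x": 1.95, "y": -10.3, "z": 10, "ax": 1.6, "ay": 2.3, "az": 0.2},
    {"x": 1.95, "y": -10.3, "z": 10, "ax": 1.6, "ay": 2.3, "az": 0.2}
  ]
}}

```text
time: 7.18
tool_pos: [0.487, -0.1969, 0.2515]
tool_rot: [0.411, 0.152, 0.839, -0.323]
contact_force: [1.8, 0.6, -1.6]
gripper_width: 0.127
```

Call:
{"op": "drive_tool", "data": {
  "series": [
    {"x": 0, "y": 0, "z": 0, "ax": 0, "ay": 0, "az": 0}
  ]
}}

```text
time: 7.27
tool_pos: [0.4869, -0.2008, 0.2508]
tool_rot: [0.41, 0.154, 0.838, -0.325]
contact_force: [-0.9, 0.9, -2.2]
gripper_width: 0.13
```

```bash
python3 b.py
```

```text
7.2667 [ 0.48688356 -0.20075866  0.2508301 ] [-0.89480115  0.85366819 -2.21944299] 0.1300668609041172 [-0.4   0.22  1.49 -0.28  2.03 -1.28]
B [-0.06 -3.9   4.88  0.14  0.1   0.03]
D [ 4.97 -1.22  7.88  0.13  1.7   0.04]
```

Call:
{"op": "drive_tool", "data": {
  "series": [
    {"x": 0, "y": -3.9, "z": 4.9, "ax": 0.1, "ay": 0.1, "az": 0},
    {"x": 0, "y": -3.9, "z": 4.9, "ax": 0.1, "ay": 0.1, "az": 0},
    {"x": 0, "y": -3.9, "z": 4.9, "ax": 0.1, "ay": 0.1, "az": 0},
    {"x": 0, "y": -3.9, "z": 4.9, "ax": 0.1, "ay": 0.1, "az": 0},
    {"x": 0, "y": -3.9, "z": 4.9, "ax": 0.1, "ay": 0.1, "az": 0}
  ]
}}

```text
time: 7.68
tool_pos: [0.508, -0.3541, 0.2357]
tool_rot: [0.406, 0.157, 0.839, -0.327]
contact_force: [-0.5, 0.9, -3.0]
gripper_width: 0.126
```

```bash
python3 v.py v10; python3 b.py
```

```text
7.7833 [ 0.50840959 -0.34993239  0.23701082] [-0.02086382  0.77570279 -2.56494632] 0.13004260837720588 [-0.57  0.41  1.29 -0.38  2.   -1.46]
B [-0.02 -0.16  0.12  0.1  -0.01  0.01]
D [4.99 2.52 3.16 0.1  1.59 0.02]
```

View pics/v10.png

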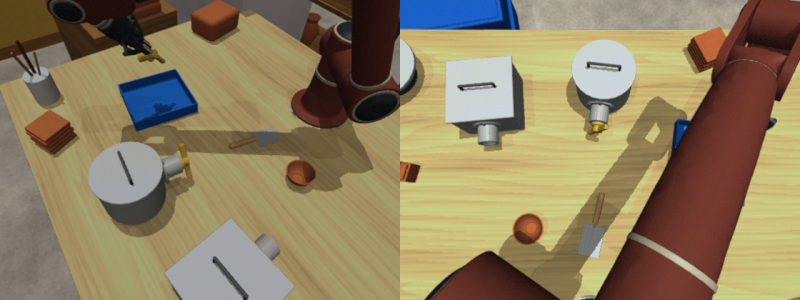

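Call:
{"op": "drive_tool", "data": {
  "series": [
    {"x": 1, "y": 0.4, "z": 0.6, "ax": 0, "ay": 0.4, "az": 0},
    {"x": 2, "y": 0.9, "z": 1.2, "ax": 0.1, "ay": 0.8, "az": 0},
    {"x": 3, "y": 1.4, "z": 1.9, "ax": 0.1, "ay": 1.2, "az": 0},
    {"x": 4, "y": 2, "z": 2.5, "ax": 0.1, "ay": 1.6, "az": 0},
    {"x": 4.5, "y": 2.3, "z": 2.85, "ax": 0.1, "ay": 1.6, "az": 0}
  ]
}}

```text
time: 8.2
tool_pos: [0.5096, -0.3534, 0.0892]
tool_rot: [0.345, 0.18, 0.865, -0.316]
contact_force: [-1.4, 1.2, -3.4]
gripper_width: 0.129
```

```bash
python3 v.py v11; python3 b.py; python3 - <<'E'
import pickle,cv2
F=pickle.load(open("F.pkl","rb"));cv2.imwrite("pics/v11c.png",cv2.resize(F["scene"]["img"][60:210,140:300],(640,600),interpolation=cv2.INTER_CUBIC))
E
```

```text
8.3 [ 0.50932205 -0.3536108   0.0907433 ] [-0.2788028  -0.08087142 -2.07378068] 0.13196597748909664 [-0.59  0.63  1.27 -0.34  1.94 -1.39]
B [-4.16 -2.55 -3.29  0.03 -1.64  0.04]
D [ 0.37  0.16  0.42  0.03 -0.04  0.04]
```

View pics/v11c.png

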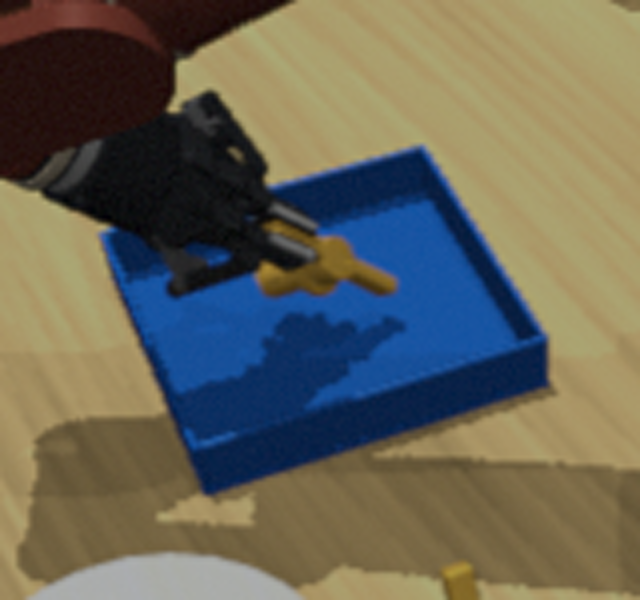

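Call:
{"op": "drive_tool", "data": {
  "series": [
    {"x": 0.2, "y": 0.1, "z": 0.25, "ax": 0, "ay": 0, "az": 0},
    {"x": 0.4, "y": 0.2, "z": 0.45, "ax": 0, "ay": 0, "az": 0},
    {"x": 0.5, "y": 0.22, "z": 0.55, "ax": 0, "ay": 0, "az": 0},
    {"x": 0.5, "y": 0.22, "z": 0.55, "ax": 0, "ay": 0, "az": 0}
  ]
}}

```text
time: 8.63
tool_pos: [0.5125, -0.3613, 0.0783]
tool_rot: [0.35, 0.181, 0.862, -0.319]
contact_force: [0.7, -0.3, -2.6]
gripper_width: 0.131
```

```bash
python3 b.py
```

```text
8.6333 [ 0.51252278 -0.36130909  0.07828753] [ 0.69331049 -0.32273414 -2.55979461] 0.1312574431567917 [-0.59  0.65  1.26 -0.34  1.92 -1.38]
B [-4.44 -2.61 -3.78 -0.04 -1.53 -0.01]
D [ 0.13  0.1  -0.13 -0.04  0.07 -0.01]
```

```bash
python3 - <<'E'
from place import *
p,M=cur();print(M.T@[0,0,-1.],(M.T@[0,0,-.010])/.025,p[2])
E
```

```text
[0.71824003 0.42357564 0.55200991] [0.28729601 0.16943026 0.22080396] 0.07828753251470658
```

Call:
{"op": "drive_tool", "data": {
  "series": [
    {"x": 0.14, "y": 0.08, "z": 0.11, "ax": 0, "ay": 0, "az": 0},
    {"x": 0.27, "y": 0.15, "z": 0.2, "ax": 0, "ay": 0, "az": 0},
    {"x": 0.27, "y": 0.15, "z": 0.2, "ax": 0, "ay": 0, "az": 0}
  ]
}}

```text
time: 8.88
tool_pos: [0.5121, -0.3613, 0.0685]
tool_rot: [0.349, 0.181, 0.862, -0.319]
contact_force: [-0.6, 0.1, -0.5]
gripper_width: 0.13
```

```bash
python3 b.py
```

```text
8.8833 [ 0.51206104 -0.36130467  0.06853218] [-0.59041699  0.11826963 -0.46572773] 0.1303966233381062 [-0.59  0.67  1.26 -0.34  1.91 -1.38]
B [-4.73 -2.77 -3.99 -0.03 -1.54 -0.  ]
D [-0.16 -0.05 -0.34 -0.03  0.06 -0.01]
```

Call:
{"op": "drive_tool", "data": {
  "series": [
    {"x": 0, "y": 0, "z": 0, "ax": 0, "ay": 0, "az": 0},
    {"x": 0, "y": 0, "z": 0, "ax": 0, "ay": 0, "az": 0},
    {"x": 0, "y": 0, "z": 0, "ax": 0, "ay": 0, "az": 0},
    {"x": 0, "y": 0, "z": 0, "ax": 0, "ay": 0, "az": 0}
  ],
  "hand": 0.7
}}

```text
time: 9.22
tool_pos: [0.5119, -0.361, 0.0685]
tool_rot: [0.349, 0.181, 0.863, -0.319]
contact_force: [-0.1, 0.9, -0.2]
gripper_width: 0.686
```

```bash
python3 v.py v12; python3 b.py; python3 - <<'E'
import pickle,cv2
F=pickle.load(open("F.pkl","rb"));cv2.imwrite("pics/v12c.png",cv2.resize(F["scene"]["img"][60:210,140:300],(640,600),interpolation=cv2.INTER_CUBIC))
E
```

```text
9.3167 [ 0.51193817 -0.36098601  0.06835176] [ 0.374235    0.24879073 -1.33708973] 0.6997121937652975 [-0.59  0.67  1.27 -0.34  1.91 -1.38]
B [-4.74 -2.77 -3.99 -0.03 -1.55 -0.01]
D [-0.17 -0.06 -0.33 -0.03  0.05 -0.01]
```

View pics/v12c.png

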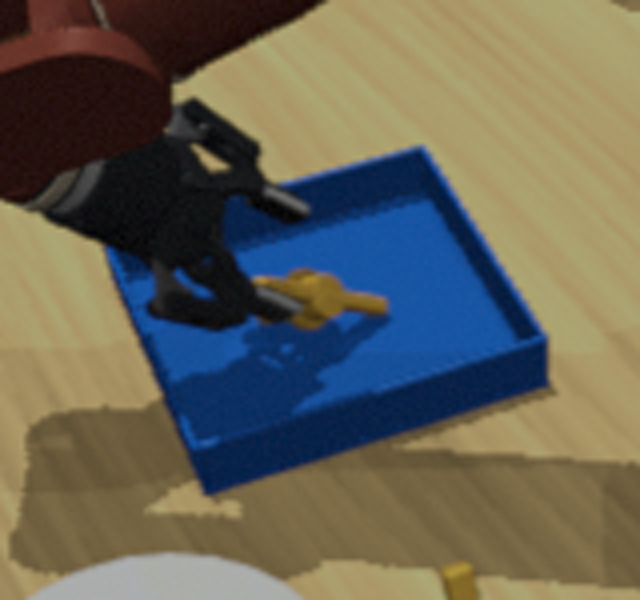

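Call:
{"op": "drive_tool", "data": {
  "series": [
    {"x": -0.4, "y": 0, "z": 0, "ax": 0, "ay": 0, "az": 0},
    {"x": -0.8, "y": 0, "z": 0, "ax": 0, "ay": 0, "az": 0},
    {"x": -1.4, "y": 0, "z": 0, "ax": 0, "ay": 0, "az": 0},
    {"x": -2.2, "y": 0, "z": 0, "ax": 0, "ay": 0, "az": 0},
    {"x": -3.2, "y": 0, "z": 0, "ax": 0, "ay": 0, "az": 0}
  ],
  "hand": 1
}}

```text
time: 9.73
tool_pos: [0.5677, -0.3682, 0.1263]
tool_rot: [0.348, 0.181, 0.863, -0.319]
contact_force: [-0.5, 0.1, -0.2]
gripper_width: 1.002
```

Call:
{"op": "drive_tool", "data": {
  "series": [
    {"x": -1, "y": -0.5, "z": -0.8, "ax": 0, "ay": 0, "az": 0},
    {"x": -2, "y": -1, "z": -1.6, "ax": 0, "ay": 0, "az": 0},
    {"x": -2.8, "y": -1.6, "z": -2.4, "ax": 0, "ay": 0, "az": 0},
    {"x": -2.8, "y": -1.6, "z": -2.4, "ax": 0, "ay": 0, "az": 0}
  ]
}}

```text
time: 10.07
tool_pos: [0.5678, -0.3645, 0.2364]
tool_rot: [0.355, 0.181, 0.859, -0.321]
contact_force: [0.7, -0.6, 1.8]
gripper_width: 0.999
```

```bash
python3 v.py v13; python3 b.py; python3 - <<'E'
import pickle,cv2
F=pickle.load(open("F.pkl","rb"));cv2.imwrite("pics/v13c.png",cv2.resize(F["scene"]["img"][60:210,140:300],(640,600),interpolation=cv2.INTER_CUBIC))
E
```

```text
10.1667 [ 0.56654784 -0.36376786  0.22970859] [-0.10789351  0.0971221  -0.89441143] 0.9979274464148968 [-0.56  0.63  1.04 -0.36  2.16 -1.44]
B [ 1.4  -1.13 -1.56 -0.05 -1.47 -0.03]
D [ 5.99  1.58  2.06 -0.05  0.13 -0.03]
```

View pics/v13c.png

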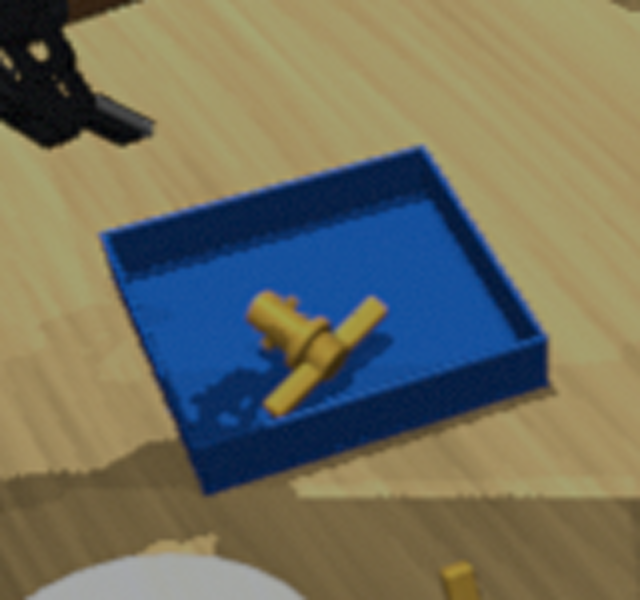

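View pics/v13.png

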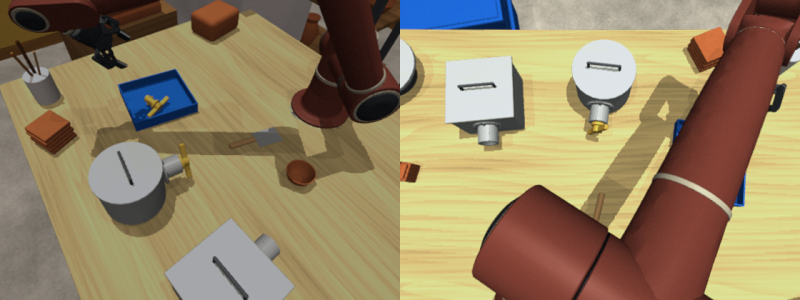

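Call:
{"op": "drive_tool", "data": {
  "series": [
    {"x": -0.5, "y": -0.3, "z": -0.4, "ax": 0, "ay": 0, "az": 0},
    {"x": -0.5, "y": -0.3, "z": -0.4, "ax": 0, "ay": 0, "az": 0},
    {"x": -0.5, "y": -0.3, "z": -0.4, "ax": 0, "ay": 0, "az": 0},
    {"x": -0.5, "y": -0.3, "z": -0.4, "ax": 0, "ay": 0, "az": 0},
    {"x": -0.5, "y": -0.3, "z": -0.4, "ax": 0, "ay": 0, "az": 0}
  ]
}}

```text
time: 10.58
tool_pos: [0.5645, -0.3629, 0.2425]
tool_rot: [0.348, 0.181, 0.863, -0.318]
contact_force: [0.6, -0.7, -0.0]
gripper_width: 0.999
```

```bash
python3 - <<'E'
import pickle,cv2,numpy as np
from plant import cams,workorder,sensors
F=pickle.load(open("F.pkl","rb"));F0=pickle.load(open("F0.pkl","rb"))
g=cams.grab_frame("scene")["img"]
def c(im,r):
    x,y,X,Y=r;h=cv2.cvtColor(im[y:Y,x:X],cv2.COLOR_BGR2HSV);m=(h[...,0]>17)&(h[...,0]<30)&(h[...,1]>150);v,u=np.nonzero(m);return len(u),(u.mean()+x).round(2),(v.mean()+y).round(2)
t=(195,125,245,170);print("tray plug",c(F["scene"]["img"],t),c(g,t))
r=(245,195,275,255);print("round plug",c(F0["scene"]["img"],r),c(g,r))
s=sensors.state();print(s["contact_force"],abs(s["joint_vel"]).max())
print(workorder.job_done())
E
```

```text
tray plug (356, np.float64(216.46), np.float64(146.01)) (353, np.float64(216.49), np.float64(145.97))
round plug (381, np.float64(258.67), np.float64(224.33)) (396, np.float64(258.51), np.float64(223.59))
[0.68503255 0.41327245 0.1306534 ] 0.0021989615754812513
the job is handed in; nothing more can be done
None
```

The square tank's plug is out and lying in the shallow tray, and I handed the job in at about 10.6 s. I gripped the bar's upper arm from above, turned it about 69° anticlockwise in an arc about its axis, and pulled it straight out. I then carried it over and released it just above the tray floor.

- **Plug in the tray:** the last camera checks showed it lying inside the tray, not moving between two frames, with the gripper about 0.2 m above it and touching nothing.
- **Forces:** wrist force readings stayed below about 10 N throughout.
- **Round tank's plug:** it looks untouched. Its brass blob moved less than 1 pixel between the start and end pictures, which I put down to the changed shadows.
- **A measurement that disagreed:** the camera views put the square tank's lid at about 155 mm, not the 181 mm given for the tank height (which I take to include the handle). I used the measured lid position to locate the port, and the grasp and turn then worked without correction.

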